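# Hold the battery holder's bayonet cover on test

### The job

Load the field set's battery holder and put it on test: stack the two flat round cells squarely on the sprung plate in the middle of the holder and let go of them, then lower the winged cover over the pile with its two lugs in the collar's two open slots, push it down against the spring and turn it clockwise (seen from above) half-way to the lock, so that the wing points at the single brass ridges on the collar. Never turn it on as far as the lock at the double ridges, for that would leave the exhibit live. The cover springs back when let go, so the program finishes while the gripper is still holding it at the half-way mark; leave the other things on the table alone.

Things in the scene. Friction and masses are not known exactly. Their poses are not given: they have to be found in the camera images.
- holder: Battery holder, fixed: olive housing 24 mm high, x -87 to +63, y +-60 mm in its frame; on it a round dark steel bayonet collar, 90 mm across, 19 mm high, mouth 64 mm wide. Origin on the table under the collar's axis, z up. On the housing at x = -68 mm, two brass posts 15 mm tall.
- collar_center (a point): Centre of the collar's mouth at its rim's height, 43 mm above the table. The collar's floor is 24 mm above the table, 19 mm below this point. A covered groove runs clockwise (from above) from each slot; the cover's lugs pass along it only while the cover's underside is less than 6 mm above the collar's floor.
- slot (a point): One of the two open slots in the collar's rim, where the lugs enter; 18 mm wide, out to radius 39 mm. This one lies on the holder's +x axis at radius 36 mm, rim height; the other faces it, on -x.
- test_mark (a point): Single brass ridge on the collar's rim, 45 deg clockwise (seen from above) from that slot, 36 mm from the axis: the half-way test mark. Its twin lies across the collar.
- lock_mark (a point): Double brass ridge on the collar's rim, 90 deg clockwise from that slot: the lock, a notch into which the lugs jump up from about 86 deg. Not to be reached. Its twin lies across the collar.
- plate_top (a point): Centre of the top of the sprung brass contact plate (40 mm across) on the collar's axis, 46 mm above the table when empty, so 3 mm above the collar's rim: open fingers need not go below the rim to place a cell. It sinks straight down under load: starts at 2 N, 6 N at 6 mm, 10.5 N at 12 mm.
- wiper (a joint): Angle (rad) of the test contact inside the collar, 0 at rest. The cover's lugs meet it when the cover has turned about 0.15 rad from the middle of the slots and then push it clockwise against a return spring (0.05 to 0.2 N m); the value is then the cover's turn minus 0.15: about 0.63 at the half-way mark, 1.36 at the lock.
- cell_a: Flat round dry cell, 40 mm across and 16 mm high, 40 g, lying flat on the table; flat top and underside. Origin at the centre of its underside. Interchangeable with the other cell.
- cell_b: The other flat cell, the same in every way.
- cover: Black bayonet cover, 90 g: upside-down cup, outside 60, inside 52 mm across, mouth down on the table, 72 mm high in all. Origin at the centre of its underside, z up. Two brass lugs, 9 mm wide, 5 mm thick, at the underside reach out to radius 37 mm along its +x and -x, in line with the wing. With both cells in, it meets the pile when its underside is 12 mm above the collar's floor.
- wing (a point): Middle of the cover's grip wing, 61 mm above the cover's underside: a bar 42 mm long (along the cover's x), 11 mm thick (y) and 22 mm high standing on the cup's flat top, which is 50 mm above the underside. A half turn of the cover about z gives the same shape.
- valve_carton: Bystander: upright carton 35 x 34 x 75 mm. Origin at the centre of its underside.
- compass: Bystander: closed round pocket compass, 64 x 55 x 20 mm, lying flat. Origin at the centre of its underside.
- insulator: Bystander: white porcelain egg insulator, 32 mm across, 41 mm high, standing. Origin at the centre of its underside.
Mind the look-alikes: they are no part of the job. Of the things that look like the cover, take the one that is farthest to the robot's left at the start.

How it is judged:
By the outcome, as a careful person would: the job done as asked, in the order asked, and still so for the second after the job is handed in, while the arm keeps its last pose, push and grip.
It also fails if it takes over 72 s, if anything falls off the work surface, if the arm or the gripper's body presses on something with over 40 N, if the wrist force passes 120 N, or if a joint passes its speed limit or range.

### The arm

A 6-joint arm with a two-finger parallel gripper is mounted at the origin on a cart in front of the work surface, level with it; the furniture and walls round the work are solid. World frame = base frame: x ahead of the robot, y to its left, z up, the work surface at z = 0. Lengths are in m, angles in rad, forces in N, time in s.
With the tool pointing down it reaches from about 0.425 to 0.95 m from the base axis. Payload 14.7 kg.
Tool frame: the origin (TCP) lies on the mounting face of the last link; the fingertips stand 173 mm ahead of it and the grasp point (between the pads) lies 155 mm ahead of it; z points along the fingers, y is the line along which they close (so a half turn about z gives the same grasp; the last joint's range is limited). The gripper opens to 85 mm and grips with 20 to 120 N. Pads are 22 mm wide; open, the fingers measure 114 mm over their backs; the gripper's body (76 mm by 85 mm) begins 54 mm behind the grasp point. The pads swing forward as they close: fully open they stand 13 mm farther back than shut.
Start: joints at [1.121, 0.48, 1.596, -0, 1.065, -0.047], TCP at [0.255, 0.598, 0.405] pointing down, gripper open.
Joint ranges: [-2.75, 2.75], [-0.82, 2.05], [0.23, 2.67], [-1.56, 4.7], [0.09, 2.69], [-2.92, 2.92]. Speed limits (rad/s): [1.89, 1.89, 2.39, 3.01, 3.01, 3.01].

### API

Orientations are given as a rotation vector (axis times angle).
In Python, from cell import robot gives the robot as it stands. Calls block until the motion is done:
- robot.reach(position, orientation): joint-space move of the TCP to a pose.
- robot.movel(position, rot=None, velocity=0.15): straight line of the TCP; rot=None keeps the orientation; velocity is the mean speed in m/s.
- robot.goto_joints(angles): joint-space move.
- robot.release() and robot.clamp(strength=None): open the fingers fully, or close them until they stop; strength is the grip in N (None keeps the last).
- robot.pause(seconds).
- robot.solve_ik(position, orientation): joint angles nearest the present ones, or None.
- robot.observe(): the state.
- robot.snapshot(name): name is "side" or "top"; returns the picture (420x560x3 uint8, blue, green, red); there is no depth.
- robot.get_calibration(name): a dict with "fx", "fy", "cx", "cy" (pixels), "dist" ([k1, k2, p1, p2, k3] as OpenCV has them; the pictures are not rectified), "rvec" (rotation vector, rad) and "tvec" (3), from world to camera coordinates, as OpenCV has them. Camera axes: x right, y down, z forward; pixel columns grow to the right and rows downward; lengths in m; the calibration is good to about 2 mm. A picture is of the moment at which its call begins. get_calibration takes no time and is no camera call.
A pose or a line that the arm cannot do raises robot.PlanningError and nothing moves.
- robot.finish_job(): hands the job in; it is judged then, once.
The state is a dict: "clock": time; "joint_positions": joint angles; "dq": joint speeds; "tau": joint torques, N m; "ee_pos": TCP position; "eef_rot": TCP orientation; "ft_force": force on the tool from outside, world axes, zero at the start; "moment": the same for the moment, N m; "gripper_width": finger opening in m; "gripper_force": force on a finger pad.
Only numpy, scipy, OpenCV 4.12 (cv2) and the standard library are available. Lean on these libraries where they do the work, as an engineer would, in place of code of your own. Each camera call takes 0.05 s, during which the arm holds its last target. There are 200 camera calls.

## Working session

There is one attempt and no reset: what is moved stays moved. The work goes in short steps, each a Python script; the robot and the scene stay as the last script left them, time stands still between calls to the robot, and variables do not carry over. Pictures are saved under pics/ and viewed, at most 10 in all, crops included, and the job is handed in when it is done.

```bash
mkdir -p pics; ls
python3 - <<'E'
from cell import robot
import cv2
for n in("top","side"):
    cv2.imwrite(f"pics/{n}0.png",robot.snapshot(n)); print(n,robot.get_calibration(n))
print(robot.observe())
E
```

```text
pics
top {'fx': 401.50276800679177, 'fy': 401.50276800679177, 'cx': 285.88382050308957, 'cy': 209.07954759500882, 'dist': array([0.00180211, 0.        , 0.        , 0.        , 0.        ]), 'rvec': array([ 2.15202864, -2.10057747,  0.19677653]), 'tvec': array([-0.06470312,  0.55061013,  0.81053888])}
side {'fx': 444.1063825792145, 'fy': 444.1063825792145, 'cx': 282.8173587048526, 'cy': 208.70241024593736, 'dist': array([-0.05383777,  0.        ,  0.        ,  0.        ,  0.        ]), 'rvec': array([ 2.12769223, -0.55312736,  0.30998309]), 'tvec': array([-0.51687276,  0.1975484 ,  0.85579396])}
{'clock': 0.1, 'joint_positions': array([ 1.12139334e+00,  4.80795972e-01,  1.59677878e+00,  1.71973891e-05,
        1.06506718e+00, -4.65989754e-02]), 'dq': array([ 0.00129287, -0.00126471, -0.00208056,  0.00178868, -0.00019848,
        0.00026646]), 'tau': array([ 1.65950703e-03, -9.52263594e+01, -4.31034064e+01, -3.66081352e-06,
        5.41078087e-03, -8.19680486e-05]), 'ee_pos': array([0.25470822, 0.5978446 , 0.40413099]), 'eef_rot': array([-6.28412544e-01, -3.07782223e+00,  1.59184327e-03]), 'ft_force': array([-0.41968373,  0.05182041,  0.27703448]), 'moment': array([-0.00800116,  0.00750416,  0.02857772]), 'gripper_force': 0.0, 'gripper_width': 0.08578102810935782}
```

View pics/top0.png

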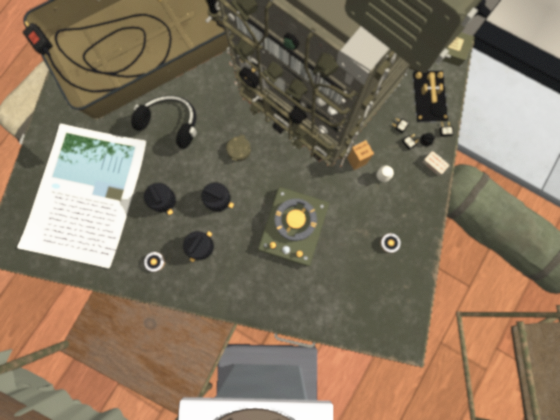

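View pics/side0.png

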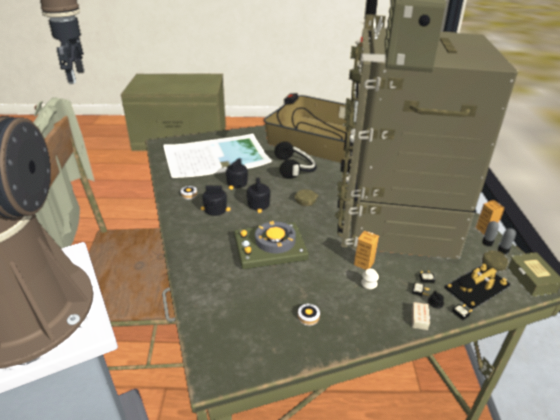

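Top: three cover-like things at (160,197), (216,196) and (199,245). The leftmost is at (160,197). Cells are at (153,262) and (390,242), and the holder collar is at (296,220). Next I'll enlarge both views.

Run:
```python
import cv2,numpy as np
t=cv2.imread("pics/top0.png");s=cv2.imread("pics/side0.png")
def c(im,x,y,w,h,k,out):
    r=cv2.resize(im[y:y+h,x:x+w],None,fx=k,fy=k,interpolation=cv2.INTER_CUBIC)
    for i in range(0,w,10):cv2.line(r,(i*k,0),(i*k,8 if i%50 else 16),(0,0,255),1); 
    for i in range(0,h,10):cv2.line(r,(0,i*k),(8,i*k),(0,0,255),1)
    return r
cv2.imwrite("pics/topc.png",c(t,135,170,200,110,4,0))
cv2.imwrite("pics/sidec.png",c(s,170,150,150,120,5,0))
a=c(t,370,225,40,40,10,0);b=c(s,290,295,40,40,10,0)
cv2.imwrite("pics/cellb.png",np.hstack([a,b]))
```

```text
(no output)
```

View pics/topc.png

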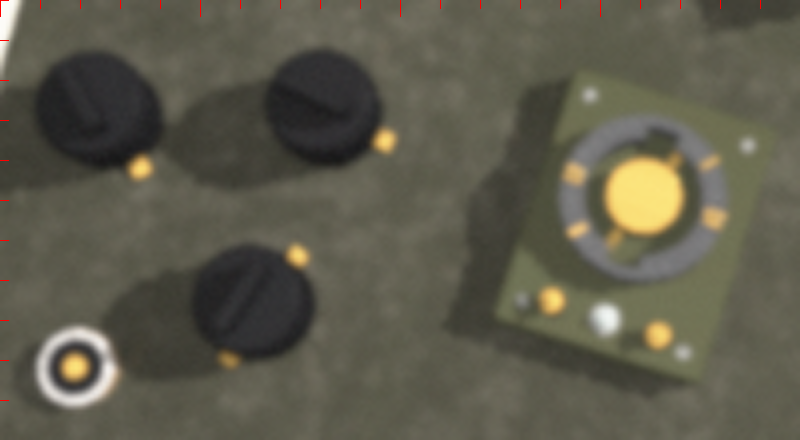

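View pics/sidec.png

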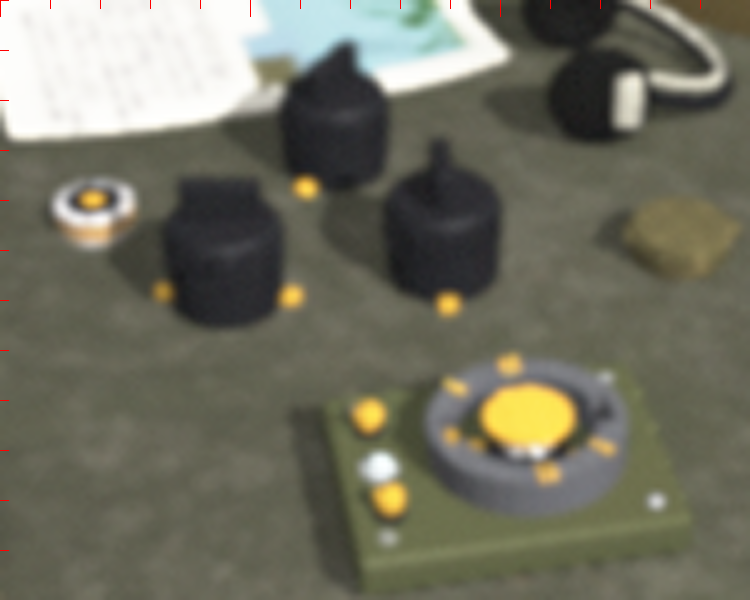

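View pics/cellb.png

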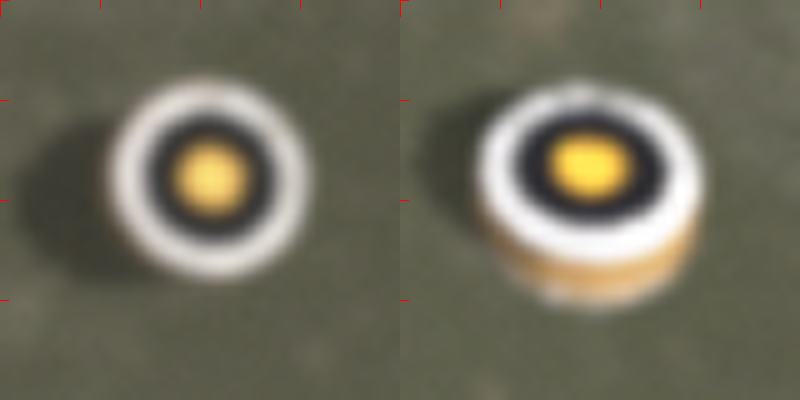

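The crops confirm the list. The left cover (top 160,197) has its wing running along the line to its lug at top (170.1,211.6) / side (231.1,187.5). On the collar, the posts lie down-left, so +x points up and slightly right. The single ridge is at top (312.5,210.5) and the double at (313.5,224).

```bash
cat > h.py <<'E'
import cv2,numpy as np
from cell import robot
from scipy.spatial.transform import Rotation as R
from scipy.optimize import minimize
C={}
for n in("top","side"):
    c=robot.get_calibration(n);C[n]=(np.array([[c['fx'],0,c['cx']],[0,c['fy'],c['cy']],[0,0,1.]]),np.array(c['dist']),np.array(c['rvec']),np.array(c['tvec']))
def proj(n,P):
    K,d,r,t=C[n];return cv2.projectPoints(np.array(P,float).reshape(-1,1,3),r,t,K,d)[0].reshape(-1,2)
def tri(pt,ps):
    Ms=[];us=[]
    for n,p in(("top",pt),("side",ps)):
        K,d,r,t=C[n];us.append(cv2.undistortPoints(np.array([[p]],float),K,d).reshape(2,1));Ms.append(np.c_[cv2.Rodrigues(r)[0],t])
    X=cv2.triangulatePoints(Ms[0],Ms[1],us[0],us[1]).ravel();X=X[:3]/X[3]
    e=[np.linalg.norm(proj(n,X)[0]-p) for n,p in(("top",pt),("side",ps))]
    return X,np.round(e,2)
def rt(x,y):return(135+(x+.5)/4-.5,170+(y+.5)/4-.5)
def rs(x,y):return(170+(x+.5)/5-.5,150+(y+.5)/5-.5)
a=np.linspace(0,2*np.pi,48)
ring=lambda r,z:np.c_[r*np.cos(a),r*np.sin(a),0*a+z]
CUP=np.r_[ring(.03,0),ring(.03,.05)]
WING=np.array([[sx*.021,sy*.0055,z] for sx in(-1,1) for sy in(-1,1) for z in(.05,.072)])
def hulls(n,pose,parts):
    x,y,z,w=pose;M=R.from_euler('z',w).as_matrix()
    return [cv2.convexHull(proj(n,p@M.T+[x,y,z]).astype(np.float32)) for p in parts]
def fit(masks,p0,parts):
    """silhouette fit of (x,y,z,yaw), masks: {view: uint8 0/1}"""
    def cost(p):
        s=0
        for n,m in masks.items():
            im=np.zeros((m.shape[0]*4,m.shape[1]*4),np.uint8)
            for h in hulls(n,p,parts):cv2.fillPoly(im,[np.round((h+.5)*4*16-8).astype(np.int32)],1,shift=4)
            im=cv2.resize(im.astype(np.float32),m.shape[::-1],interpolation=cv2.INTER_AREA)
            s+=np.abs(im-m).sum()
        return s
    S=np.array([p0]+[np.array(p0)+d for d in np.diag([.006,.006,.006,.25])])
    r=minimize(cost,p0,method='Nelder-Mead',options=dict(initial_simplex=S,xatol=1e-5,fatol=.01,maxiter=600))
    return r.x,r.fun
def darkmask(im,cx,cy,h=32,thr=52):
    m=np.zeros(im.shape[:2],np.float32);x0,y0=int(cx)-h,int(cy)-h
    g=im.max(2).astype(np.float32);s=g[y0:y0+2*h,x0:x0+2*h]
    b=(s<thr).astype(np.uint8);k,l,st,_=cv2.connectedComponentsWithStats(b)
    m[y0:y0+2*h,x0:x0+2*h]=(l==l[h,h]) if b[h,h] else 0
    return m
E
python3 - <<'E'
from h import *
np.set_printoptions(precision=4,suppress=True)
for k,p,q in[("cellA",rt(75,367),rs(94,202)),("cellB",(390.5,242.4),(308.6,311.7)),("plate",rt(645,195),rs(528,415)),
 ("postL",rt(552,299),rs(370,412)),("postR",rt(658,334),rs(390,497)),("lug",rt(141,167),rs(306,188)),
 ("single",rt(710,162),rs(602,447)),("single2",rt(577,230),rs(452,434)),("dbl",rt(714,217),rs(547,473)),("dbl2",rt(575,173),rs(510,364))]:
    print(k,*tri(p,q))
t=cv2.imread("pics/top0.png");s=cv2.imread("pics/side0.png")
print(t[197,160],t[197,140],t[180,160-30],s[175,237],s[175,222])
for thr in(48,55,62):
    M={"top":darkmask(t,160,197,thr=thr),"side":darkmask(s,237,175,thr=thr)}
    print(thr,[m.sum() for m in M.values()])
    L=tri(rt(141,167),rs(306,188))[0]
    for w in(-2.2,-2.6):
        print(fit(M,[L[0]+.03*np.cos(.8),L[1]+.02,0,w],[CUP,WING]))
E
```

```text
cellA [0.4355 0.2352 0.0131] [0.1  0.08]
cellB [ 0.4898 -0.2842  0.0124] [0.03 0.03]
plate [ 0.533  -0.0732  0.0438] [0.2 0.2]
postL [ 0.4771 -0.0246  0.0328] [0.12 0.11]
postR [ 0.4595 -0.0819  0.0317] [0.22 0.21]
lug [0.5491 0.2111 0.0016] [0.13 0.11]
single [ 0.5518 -0.1079  0.0428] [0.38 0.37]
single2 [ 0.5155 -0.0359  0.0138] [1.07 1.02]
dbl [ 0.5222 -0.1105  0.0415] [0.29 0.28]
dbl2 [ 0.5443 -0.0352  0.0435] [0.16 0.15]
[43 41 44] [56 65 66] [248 252 253] [51 49 47] [56 66 66]
48 [np.float32(456.0), np.float32(0.0)]
(array([ 1.4139,  1.8214, -4.563 , 66.8538]), np.float64(433.0625))
(array([  1.4467,   1.8744,  -4.6715, 117.0395]), np.float64(433.5))
55 [np.float32(708.0), np.float32(388.0)]
(array([ 0.5759,  0.2327, -0.0099, -2.0919]), np.float64(246.3125))
(array([ 0.576 ,  0.2331, -0.0127, -2.3589]), np.float64(243.5))
62 [np.float32(769.0), np.float32(439.0)]
(array([ 0.5746,  0.2315, -0.0034, -2.0983]), np.float64(219.8125))
(array([ 0.5746,  0.2319, -0.0065, -2.4371]), np.float64(215.0))
```

Run:
```python
from h import *
np.set_printoptions(precision=4,suppress=True)
t=cv2.imread("pics/top0.png");s=cv2.imread("pics/side0.png")
def soft(im,cx,cy,h,lo,hi):
    m=np.zeros(im.shape[:2],np.float32);g=im[...,1].astype(np.float32)
    v=np.clip((hi-g)/(hi-lo),0,1);m[cy-h:cy+h,cx-h:cx+h]=v[cy-h:cy+h,cx-h:cx+h];return m
T=soft(t,160,197,20,47,60);S=soft(s,237,175,19,50,70)
# keep component
for m,c in((T,(160,197)),(S,(237,178))):
    k,l=cv2.connectedComponents((m>.3).astype(np.uint8)); m*= (l==l[c[1],c[0]])
print(T.sum(),S.sum())
best=min((fit({"top":T,"side":S},[.575,.232,-.003,w],[CUP,WING]) for w in(.5,.7,.9)),key=lambda r:r[1]);print(best)
p=best[0]
for n in C: print(n,proj(n,[[p[0]-.0335*np.cos(p[3]),p[1]-.0335*np.sin(p[3]),p[2]+.0025]]))
print("read lug",rt(141,167),rs(306,188))
def ov(im,n,x,y,w,h,k):
    r=cv2.resize(im[y:y+h,x:x+w],None,fx=k,fy=k,interpolation=cv2.INTER_CUBIC);r=cv2.convertScaleAbs(r,alpha=1.8)
    for hh in hulls(n,p,[CUP,WING]):cv2.polylines(r,[np.round((hh-[x,y]+.5)*k).astype(np.int32)],True,(0,255,0),1)
    return r
cv2.imwrite("pics/fit.png",np.hstack([ov(t,"top",135,172,50,50,8),ov(s,"side",212,150,50,50,8)]))
```

```text
683.3846 434.59998
(array([ 0.5746,  0.2314, -0.0086,  0.8448]), np.float64(228.78558349609375))
top [[172.9979 210.7086]]
side [[232.8567 190.0534]]
read lug (169.875, 211.375) (230.8, 187.2)
```

View pics/fit.png

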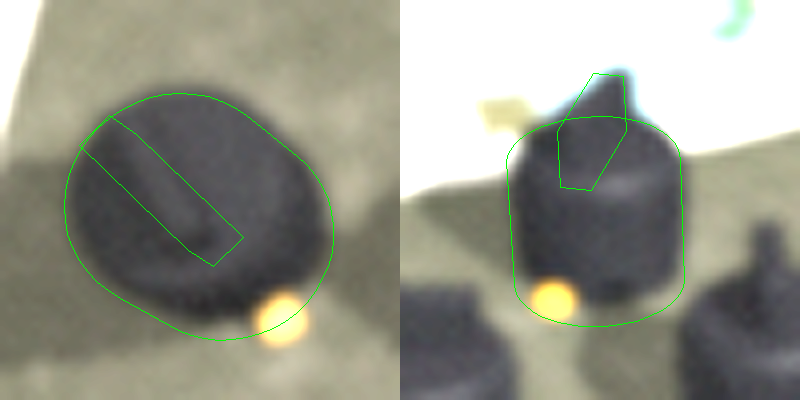

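Run:
```python
from h import *
np.set_printoptions(precision=4,suppress=True)
t=cv2.imread("pics/top0.png");s=cv2.imread("pics/side0.png")
win={"top":(t,135,172,8),"side":(s,212,150,8)}
lug={"top":np.array([135+283/8-.5,172+320/8-.5]),"side":np.array([212+(554-400)/8-.5,150+302/8-.5])}
print(lug)
def masks(tt,ts):
    o={}
    for n,(im,x,y,k) in win.items():
        r=cv2.resize(im[y:y+50,x:x+50],None,fx=k,fy=k,interpolation=cv2.INTER_CUBIC)
        m=(r[...,1]<(tt if n=="top" else ts)).astype(np.uint8)
        m=cv2.morphologyEx(m,cv2.MORPH_OPEN,np.ones((15,15)))
        _,l=cv2.connectedComponents(m);m=(l==l[200,200]).astype(np.uint8)
        q=cv2.findContours(m,cv2.RETR_EXTERNAL,cv2.CHAIN_APPROX_NONE)[0];cv2.drawContours(m,q,-1,1,-1);o[n]=m
    return o
def run(M,z):
    def cost(p):
        c=0
        P=[p[0],p[1],z,p[2]]
        for n,(im,x,y,k) in win.items():
            b=np.zeros((400,400),np.uint8)
            for h in hulls(n,P,[CUP,WING]):cv2.fillPoly(b,[np.round((h-[x,y]+.5)*k).astype(np.int32)],1)
            c+=(b!=M[n]).sum()/64
            L=proj(n,[[p[0]-.0335*np.cos(p[2]),p[1]-.0335*np.sin(p[2]),z+.0025]])[0]
            c+=8*np.sum((L-lug[n])**2)
        return c
    return min((minimize(cost,[.575,.232,w],method='Nelder-Mead',options=dict(initial_simplex=[[.575,.232,w],[.582,.232,w],[.575,.239,w],[.575,.232,w+.2]])) for w in(.55,.75)),key=lambda r:r.fun)
for tt,ts in((55,62),(58,66),(61,70)):
    M=masks(tt,ts)
    for z in(-.003,0.):
        r=run(M,z);print(tt,ts,z,r.x,r.fun,[m.sum()/64 for m in M.values()])
M=masks(58,66);r=run(M,-.002);o=[]
for n,(im,x,y,k) in win.items():
    v=cv2.convertScaleAbs(cv2.resize(im[y:y+50,x:x+50],None,fx=k,fy=k,interpolation=cv2.INTER_CUBIC),alpha=2.5)
    for h in hulls(n,[r.x[0],r.x[1],-.002,r.x[2]],[CUP,WING]):cv2.polylines(v,[np.round((h-[x,y]+.5)*k).astype(np.int32)],True,(0,255,0),1)
    cv2.drawContours(v,cv2.findContours(M[n],0,1)[0],-1,(0,0,255),1);o.append(v)
cv2.imwrite("pics/fit2.png",np.hstack(o))
```

```text
{'top': array([169.875, 211.5  ]), 'side': array([230.75, 187.25])}
55 62 -0.003 [0.5751 0.2312 0.6447] 203.89165907105087 [np.float64(712.765625), np.float64(458.546875)]
55 62 0.0 [0.5742 0.2302 0.6684] 212.62650441335745 [np.float64(712.765625), np.float64(458.546875)]
58 66 -0.003 [0.5751 0.2311 0.65  ] 201.82402765816056 [np.float64(735.90625), np.float64(482.90625)]
58 66 0.0 [0.574  0.2295 0.6584] 209.61293231557642 [np.float64(735.90625), np.float64(482.90625)]
61 70 -0.003 [0.5749 0.2314 0.6519] 601.5322713786984 [np.float64(764.703125), np.float64(895.234375)]
61 70 0.0 [0.5744 0.23   0.6528] 610.3050127552683 [np.float64(764.703125), np.float64(895.234375)]
```

View pics/fit2.png

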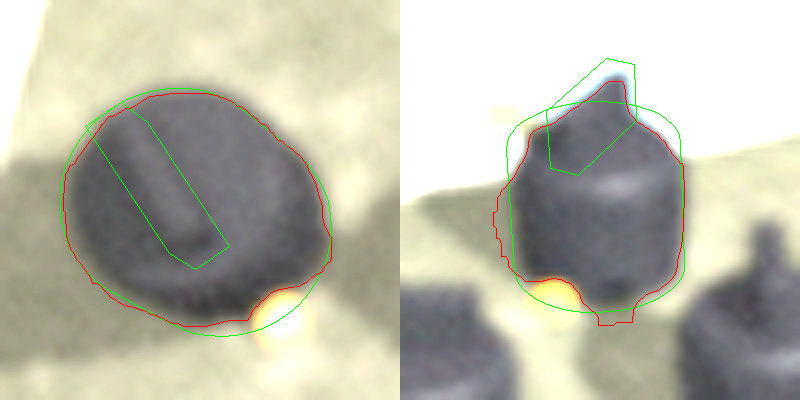

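The fit matches both views: cover at about (0.575, 0.231), yaw about 0.62, lug consistent. Collar axis is at (0.533, -0.073), holder yaw about -16.8°, and heights read a steady 2–3 mm low. The choice is confirmed, so I'll start with cell A.

```bash
cat >> h.py <<'E'
def down(deg):return (R.from_euler('z',deg,degrees=True)*R.from_euler('x',180,degrees=True)).as_rotvec()
def st(tag=""):
    o=robot.observe();print(tag,round(o['clock'],2),np.round(o['ee_pos'],4),'F',np.round(o['ft_force'],1),'M',np.round(o['moment'],2),'w',round(o['gripper_width'],4),'gf',round(o['gripper_force'],1),'q',np.round(o['joint_positions'],2));return o
def fetch(x,y,th,z,strength):
    robot.reach([x,y,z+.10],down(th));robot.movel([x,y,z],velocity=.12);st('at');robot.clamp(strength);st('grip')
    robot.movel([x,y,z+.12],velocity=.2);st('up')
E
python3 - <<'E'
from h import *
fetch(.4355,.2352,111,.172,40)
x,y=.533,-.073
robot.reach([x,y,.29],down(111));robot.movel([x,y,.2195],velocity=.12);st('place')
robot.release();robot.movel([x,y,.29],velocity=.2);st('rel')
E
```

```text
at 2.66 [0.4357 0.2354 0.1724] F [-1.2 -0.1  0.2] M [0.02 0.02 0.04] w 0.0854 gf 0.0 q [0.43 0.64 2.12 0.   0.38 0.07]
grip 3.15 [0.4356 0.2353 0.1726] F [-1.9 -0.8 12.3] M [-0.18  0.3   0.07] w 0.0387 gf 38.7 q [ 0.43  0.64  2.12 -0.    0.38  0.07]
up 3.9 [0.4352 0.235  0.2914] F [-0.  -0.9 -1.3] M [-0.03 -0.01  0.02] w 0.0382 gf 40.2 q [0.43 0.43 2.06 0.   0.66 0.07]
place 5.86 [ 0.5332 -0.0727  0.2199] F [ 0.3 -0.5  0.1] M [0. 0. 0.] w 0.0382 gf 40.2 q [-0.19  0.59  2.    0.    0.55 -0.56]
rel 6.88 [ 0.533  -0.073   0.2906] F [-0.2  1.2  0.1] M [-0.08  0.03  0.01] w 0.0853 gf 0.0 q [-0.19  0.48  1.96 -0.    0.71 -0.56]
```

Run:
```python
from h import *
fetch(.4898,-.2842,21,.1745,40)
t=robot.snapshot("top");s=robot.snapshot("side")
cv2.imwrite("pics/t1.png",t);cv2.imwrite("pics/s1.png",s)
f=lambda im,x,y:cv2.resize(im[y:y+40,x:x+40],None,fx=10,fy=10,interpolation=cv2.INTER_CUBIC)
cv2.imwrite("pics/a1.png",np.hstack([f(t,276,198),f(s,255,205)]))
```

```text
at 9.0 [ 0.4901 -0.2843  0.1751] F [-0.1  0.  -0.5] M [-0.01  0.01  0.  ] w 0.0854 gf 0.0 q [-0.58  0.69  1.95  0.    0.5   0.62]
grip 9.52 [ 0.4899 -0.2843  0.1752] F [-1.6  1.2 11.7] M [ 0.18  0.29 -0.01] w 0.0389 gf 39.0 q [-0.58  0.69  1.95 -0.    0.5   0.62]
up 10.27 [ 0.4895 -0.284   0.2937] F [ 0.3  0.3 -0.6] M [-0.02 -0.02 -0.02] w 0.0383 gf 40.2 q [-0.58  0.5   1.89 -0.    0.75  0.62]
```

View pics/a1.png

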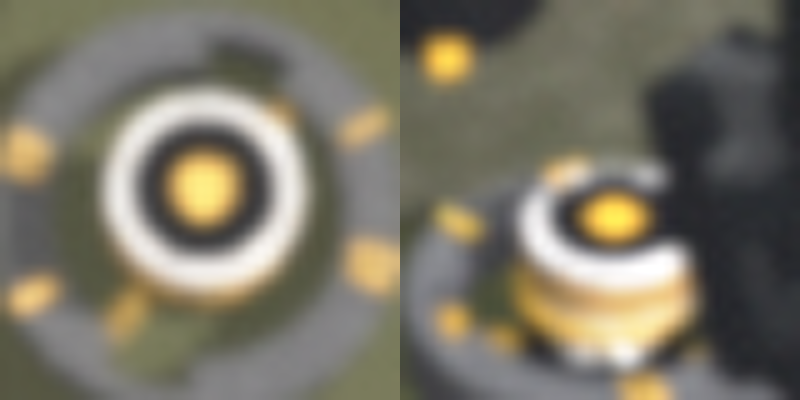

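Cell A stands upright on the plate. Its top centre is at top (296.05,216.5) and side (275.85,226.05). The arm hides only the right part in the side view.

Run:
```python
from h import *
print(tri((296.05,216.5),(275.85,226.05)))
x,y=.533,-.073
robot.reach([x,y,.32],down(21));robot.movel([x,y,.2385],velocity=.12);st('place')
robot.release();st();robot.movel([x,y,.32],velocity=.2)
th=35.5+180
fetch(.575,.2305,th,.2265,90)
t=robot.snapshot("top");s=robot.snapshot("side")
cv2.imwrite("pics/t2.png",t);cv2.imwrite("pics/s2.png",s)
f=lambda im,x,y:cv2.resize(im[y:y+50,x:x+50],None,fx=8,fy=8,interpolation=cv2.INTER_CUBIC)
cv2.imwrite("pics/b2.png",np.hstack([f(t,271,188),f(s,250,195)]))
```

```text
(array([ 0.53436096, -0.07310393,  0.06171392]), array([0.1, 0.1]))
place 12.07 [ 0.5332 -0.0734  0.2389] F [ 0.5  0.7 -0.4] M [ 0.01  0.01 -0.03] w 0.0384 gf 40.2 q [-0.19  0.56  1.99  0.    0.59  1.01]
 12.6 [ 0.533  -0.073   0.2386] F [ 0.  -0.  -0.1] M [ 0.03  0.03 -0.01] w 0.0854 gf 0.0 q [-0.19  0.56  1.99 -0.    0.59  1.01]
at 16.68 [0.5753 0.2306 0.2271] F [0.6 0.3 0.4] M [0.02 0.01 0.01] w 0.0851 gf 0.0 q [ 0.33  0.65  1.8  -0.    0.68 -1.86]
grip 17.36 [0.575  0.2305 0.2264] F [-0.7 -0.9 -1.6] M [0.06 0.01 0.01] w 0.0086 gf 90.7 q [ 0.33  0.66  1.8  -0.    0.68 -1.86]
up 18.11 [0.5746 0.2303 0.3456] F [-0.1  0.1 -1.7] M [-0.    0.04 -0.04] w 0.0088 gf 90.8 q [ 0.33  0.5   1.73 -0.    0.91 -1.86]
```

View pics/b2.png

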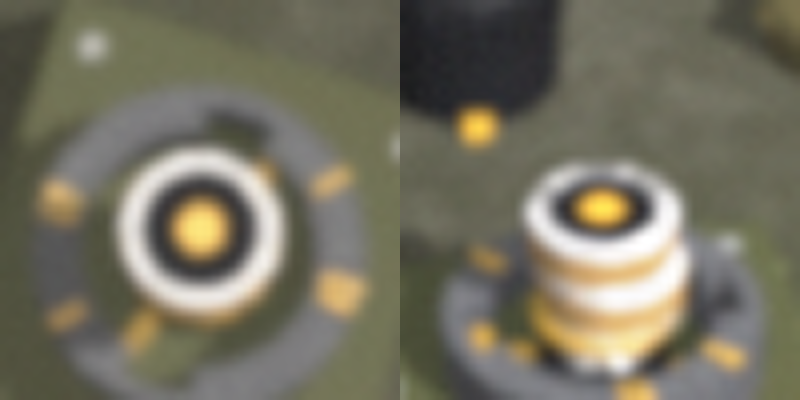

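Both cells are stacked squarely: top face at top (295.6,216.2) and side (274.9,220.6), collar mouth centre at top (295.6,218.4). Now I'll bring the cover over the pile and measure its lugs.

Run:
```python
from h import *
print('B',tri((295.56,216.2),(274.94,220.6)))
m=[tri(rt(710,162),rs(602,447)),tri(rt(577,230),rs(455,387)),tri(rt(714,217),rs(547,473)),tri(rt(575,173),rs(510,364))]
P=np.array([a[0] for a in m]);print(P,[a[1] for a in m],(P[0]+P[1])/2,(P[2]+P[3])/2)
for i,j,o in((0,1,45),(2,3,90)):d=P[i]-P[j];print(np.degrees(np.arctan2(d[1],d[0]))+o)
x,y=.533,-.073
robot.reach([x,y,.2265+.120],down(163.2));st('over');robot.movel([x,y,.2265+.084],velocity=.1);robot.pause(.2);st('low')
t=robot.snapshot("top");s=robot.snapshot("side")
cv2.imwrite("pics/t3.png",t);cv2.imwrite("pics/s3.png",s)
f=lambda im,x,y:cv2.convertScaleAbs(cv2.resize(im[y:y+60,x:x+50],None,fx=8,fy=8,interpolation=cv2.INTER_CUBIC),alpha=1.7)
cv2.imwrite("pics/c3.png",np.hstack([f(t,271,188),f(s,250,180)]))
```

```text
B (array([ 0.53259098, -0.07173229,  0.07652953]), array([0.06, 0.06]))
[[ 0.55177162 -0.10786362  0.04283441]
 [ 0.51392636 -0.03731108  0.04234165]
 [ 0.52216097 -0.11054648  0.04149538]
 [ 0.54428175 -0.03522896  0.04346374]] [array([0.38, 0.37]), array([0.08, 0.07]), array([0.29, 0.28]), array([0.16, 0.15])] [ 0.53284899 -0.07258735  0.04258803] [ 0.53322136 -0.07288772  0.04247956]
-16.790342299882518
-16.367531463147614
over 19.38 [ 0.5334 -0.0723  0.3464] F [-0.5 -0.5 -0.3] M [ 0.02 -0.01 -0.01] w 0.0088 gf 91.0 q [-0.19  0.4   1.91  0.    0.83 -1.47]
low 20.09 [ 0.5333 -0.0729  0.3111] F [-0.2  0.1 -0.3] M [-0.01 -0.01  0.01] w 0.0092 gf 91.0 q [-0.19  0.44  1.94  0.    0.75 -1.47]
```

View pics/c3.png

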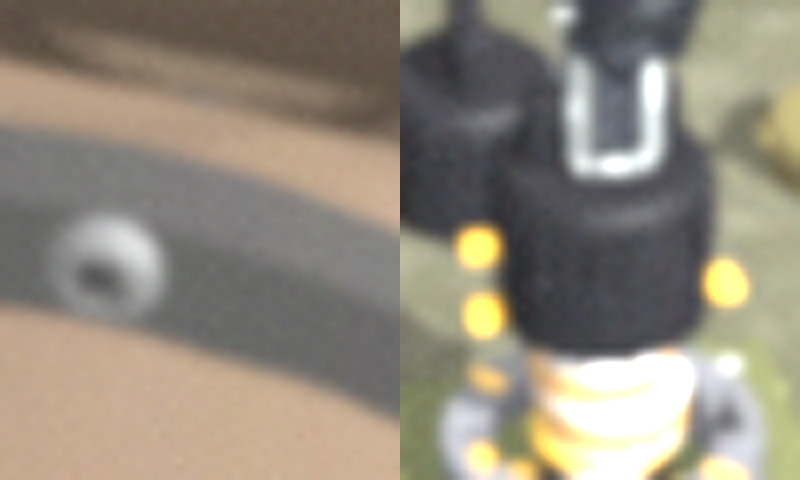

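Run:
```python
from h import *
np.set_printoptions(precision=4,suppress=True)
def atz(n,p,z):
    K,d,r,t=C[n];u=cv2.undistortPoints(np.array([[p]],float),K,d).ravel();M=cv2.Rodrigues(r)[0]
    c=-M.T@t;v=M.T@np.r_[u,1];return (c+v*(z-c[2])/v[2])[:2]
print('collar side',atz("side",(275.3,233.15),.043),'top',atz("top",(295.6,218.4),.043))
print('plate side',atz("side",rs(528,415),.046),'top',atz("top",rt(645,195),.046))
print('B side',atz("side",(274.94,220.6),.078),'top',atz("top",(295.56,216.2),.078))
s=cv2.imread("pics/s3.png").astype(int)
g=np.clip(s[...,2]-s[...,0]-50,0,None)
def cen(x,y,h=3):
    w=g[y-h:y+h+1,x-h:x+h+1];Y,X=np.mgrid[y-h:y+h+1,x-h:x+h+1];return np.array([(w*X).sum(),(w*Y).sum()])/w.sum()
a,b=cen(260,219),cen(290,215);print(a,b)
A,B=atz("side",a,.0872),atz("side",b,.0872)
print('lugs',A,B,'mid',(A+B)/2,'yaw',np.degrees(np.arctan2(*(B-A)[::-1])),np.linalg.norm(A-B))
```

```text
collar side [ 0.5323 -0.0741] top [ 0.5335 -0.0728]
plate side [ 0.5312 -0.0756] top [ 0.5331 -0.0733]
B side [ 0.5315 -0.0734] top [ 0.5325 -0.0717]
[260.0069 218.9585] [290.0825 215.0137]
lugs [ 0.4997 -0.0636] [ 0.5649 -0.082 ] mid [ 0.5323 -0.0728] yaw -15.810576010385242 0.0677098850855939
```

Run:
```python
from h import *
x,y=.5327,-.0745
robot.clamp(115)
robot.movel([x,y,.2265+.050],rot=down(163.3),velocity=.08);robot.pause(.2);f0=st('50')['ft_force'][2]
for u in(.046,.043,.041,.039,.037):
    robot.movel([x,y,.2265+u],velocity=.05);robot.pause(.15);o=st(f'{u}')
    if abs(o['ft_force'][2]-f0)>5: print('contact');break
```

```text
50 21.18 [ 0.5329 -0.0745  0.277 ] F [0.1 0.1 0.7] M [-0.02 -0.    0.04] w 0.0081 gf 116.2 q [-0.2   0.5   1.97  0.    0.68 -1.47]
0.046 21.58 [ 0.5327 -0.0745  0.2725] F [-0.3 -0.4 -0.3] M [-0.02  0.02  0.03] w 0.008 gf 116.2 q [-0.2   0.5   1.97 -0.    0.67 -1.47]
0.043 21.98 [ 0.5327 -0.0745  0.2695] F [-0.   0.3 -1.5] M [-0.01  0.    0.  ] w 0.0082 gf 116.2 q [-0.2   0.51  1.97 -0.    0.66 -1.47]
0.041 22.38 [ 0.5327 -0.0745  0.2675] F [ 0.2  0.3 -0.5] M [ 0.06  0.02 -0.05] w 0.0081 gf 116.2 q [-0.2   0.51  1.98 -0.    0.66 -1.47]
0.039 22.78 [ 0.5327 -0.0745  0.2655] F [-0.3 -0.4 -1. ] M [-0.   -0.04  0.02] w 0.0085 gf 116.2 q [-0.2   0.51  1.98 -0.    0.65 -1.47]
0.037 23.18 [ 0.5327 -0.0745  0.2635] F [-0.  -0.1 -1.1] M [ 0.01 -0.02 -0.04] w 0.0082 gf 116.2 q [-0.2   0.52  1.98 -0.    0.65 -1.47]
```

It has entered with no side force. Now I'll press down.

Run:
```python
from h import *
x,y=.5327,-.0745
for u in(.034,.031,.028,.0268):
    robot.movel([x,y,.2265+u],velocity=.04);robot.pause(.15);o=st(f'{u}')
    if o['ft_force'][2]>16 or max(abs(o['ft_force'][:2]))>8: print('high');break
```

```text
0.034 23.58 [ 0.5328 -0.0745  0.2606] F [ 0.1 -0.2  1.6] M [ 0.05 -0.17  0.01] w 0.0084 gf 116.9 q [-0.2   0.52  1.98  0.    0.64 -1.47]
0.031 23.98 [ 0.5328 -0.0745  0.2576] F [1.3 0.5 3.4] M [ 0.02 -0.25  0.02] w 0.0086 gf 117.0 q [-0.2   0.53  1.98  0.    0.63 -1.47]
0.028 24.38 [ 0.5328 -0.0745  0.2547] F [ 1.8 -0.1  5.3] M [ 0.   -0.26 -0.03] w 0.0082 gf 117.3 q [-0.2   0.53  1.98  0.    0.63 -1.47]
0.0268 24.78 [ 0.5328 -0.0745  0.2535] F [ 1.6 -0.5  6.2] M [ 0.01 -0.22 -0.  ] w 0.0082 gf 117.4 q [-0.2   0.53  1.98 -0.    0.62 -1.47]
```

Run:
```python
from h import *
x,y,z=.5330,-.0745,.2265+.0268
for d in(5,10,15,22,30,38,45):
    robot.movel([x,y,z],rot=down(163.3-d),velocity=.05);robot.pause(.2);o=st(f'{d}')
    print(2*np.degrees(np.arctan2(o['eef_rot'][1],o['eef_rot'][0])))
    if abs(o['moment'][2])>1 or np.linalg.norm(o['ft_force'])>25: print('high');break
```

```text
5 25.23 [ 0.533  -0.0745  0.2534] F [-0.4  0.1  6. ] M [ 0.   -0.04  0.01] w 0.0085 gf 117.4 q [-0.2   0.53  1.98 -0.    0.62 -1.39]
-201.69979148487982
10 25.68 [ 0.533  -0.0745  0.2535] F [-0.3 -0.2  5.6] M [ 0.07 -0.08 -0.  ] w 0.0084 gf 117.5 q [-0.2   0.53  1.98 -0.    0.62 -1.3 ]
-206.69646135748442
15 26.13 [ 0.533  -0.0745  0.2535] F [0.2 0.4 6.4] M [ 0.02 -0.    0.01] w 0.0081 gf 117.5 q [-0.2   0.53  1.98 -0.    0.62 -1.21]
-211.69831517774412
22 26.61 [ 0.533  -0.0745  0.2535] F [-0.4  0.3  6.6] M [-0.03 -0.09  0.07] w 0.0082 gf 117.5 q [-0.2   0.53  1.98 -0.    0.62 -1.09]
141.30503599657786
30 27.1 [ 0.533  -0.0745  0.2535] F [ 0.1 -0.6  6. ] M [-0.12  0.01  0.04] w 0.0081 gf 117.5 q [-0.2   0.53  1.98 -0.    0.62 -0.95]
133.30475961025616
38 27.59 [ 0.533  -0.0745  0.2535] F [-0.1 -0.4  5.9] M [-0.11 -0.    0.11] w 0.0081 gf 117.5 q [-0.2   0.53  1.98 -0.    0.62 -0.81]
125.3120949248741
45 28.07 [ 0.5329 -0.0746  0.2534] F [-0.3 -0.3  6.4] M [-0.19 -0.01  0.12] w 0.0083 gf 117.5 q [-0.2   0.53  1.98 -0.    0.62 -0.69]
-241.69043372730627
```

The moment about z has risen to 0.12 N m, which is the wiper spring at about 0.63 rad. The push is steady at 6 N, and the wing is at the half-way mark (-61.7° against the ridge at about -61.6°).

```bash
python3 -c "
from h import *
st();print(robot.finish_job())"
```

```text
28.07 [ 0.5329 -0.0746  0.2534] F [-0.3 -0.3  6.4] M [-0.19 -0.01  0.12] w 0.0083 gf 117.5 q [-0.2   0.53  1.98 -0.    0.62 -0.69]
the job is handed in; nothing more can be done
None
```

Job handed in at 28 s: both cells are stacked on the plate, and the cover is pushed down, turned 45° clockwise to the single ridges and still held. That final position rests on the arm's pose and force readings, since my ten picture views were used up.

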